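Heft and sort the valve cartons

TASK

Each of the two closed valve cartons on the bench may be full or empty. Deal with them one at a time: grip one, raise one end a centimetre or two off the bench with its other end still resting there, and hold it a moment to feel the weight; then set that carton down in the yellow tray if it is full or in the grey tray if it is empty, and let go before you test the other in the same way. Each must end flat on its base inside its tray; do not drop or turn over a carton, and leave everything else on the bench where it is.

Things in the scene. Friction and masses are not known exactly. Their poses are not given: they have to be found in the camera images.
- carton_a: Closed brown cardboard carton, 150 long (its x) x 58 wide (y) x 62 mm high (z up), paper tape along the top, lying flat on the bench, long side roughly crosswise. Origin: centre of its underside. A full one (steel valve body packed at its centre) weighs 0.65 to 0.9 kg in all, an empty one 0.08 kg; either, both or neither of the two may be full.
- carton_b: The other carton, alike in size, looks and axes. A carton can be gripped across its 58 mm width anywhere along it with 20 to 40 N. Gripped so, it hardly turns between the pads: to raise one end, follow a small arc about the far bottom edge and turn the tool with it. That takes half to all of its weight.
- carton_a_end1 (a point): Middle of the bottom edge at the +x end of carton_a (75 mm along +x from its origin, at underside height); its z is how high that end is raised above the bench.
- carton_a_end2 (a point): Middle of the bottom edge at the -x end of carton_a (75 mm along -x from its origin, at underside height); its z is how high that end is raised above the bench.
- carton_b_end1 (a point): Middle of the bottom edge at the +x end of carton_b (75 mm along +x from its origin, at underside height); its z is how high that end is raised above the bench.
- carton_b_end2 (a point): Middle of the bottom edge at the -x end of carton_b (75 mm along -x from its origin, at underside height); its z is how high that end is raised above the bench.
- yellow_tray: Yellow moulded tray fixed to the bench, on its left or right, outside 205 (its x) x 235 mm (its y), inside 195 x 225 mm, walls 5 mm thick, 45 mm high, floor 6 mm above the bench. Origin at the centre of its underside. Two cartons fit side by side, long sides along the tray's x, at y = +50 and -50 mm. It takes full cartons.
- grey_tray: Grey moulded tray fixed to the bench, on its left or right, outside 205 (its x) x 235 mm (its y), inside 195 x 225 mm, walls 5 mm thick, 45 mm high, floor 6 mm above the bench. Origin at the centre of its underside. Two cartons fit side by side, long sides along the tray's x, at y = +50 and -50 mm. It takes empty cartons.
- manifold_1: Aluminium hydraulic manifold block, about 85 x 55 x 120 mm, with a round flange and two steel cartridges on top; a bystander at the far side. Origin at the centre of its block's underside.
- manifold_2: A second such manifold block, a bystander at the far side. Origin at the centre of its block's underside.
- torque_wrench: Torque wrench about 300 mm long, 32 mm high, black handle with a red ring, lying on the left near the robot; a bystander. Origin on the bench near mid-length, its x axis along it towards the ratchet head.
- hex_driver: Screwdriver 170 mm long lying on the right near the robot; a bystander. Origin under its middle.
- grease_jar: Small jar, 60 mm across, 65 mm high, green label and white cap; a bystander. Origin at the centre of its underside.
- plug_cup: Blue plastic cup, 68 mm across, 45 mm high; a bystander. Origin at the centre of its underside.

How it is judged:
By the outcome, as a careful person would: the job done as asked, in the order asked, and still so for the second after the job is handed in, with the robot touching nothing.
It also fails if it takes over 64 s, if anything falls off the work surface, if the arm or the gripper's body presses on something with over 40 N, if the wrist force passes 120 N, or if a joint passes its speed limit or range.

ROBOT

A 6-joint arm with a two-finger parallel gripper is mounted at the origin on the work surface. World frame = base frame: x ahead of the robot, y to its left, z up, the work surface at z = 0. Lengths are in mm, angles in rad, forces in N, time in s.
With the tool pointing down it reaches from about 275 to 750 mm from the base axis. Payload 10.2 kg.
Tool frame: the origin (TCP) lies at the centre of the arm's flange, where the gripper is bolted on; the fingertips stand 173 mm ahead of it and the grasp point (between the pads) lies 155 mm ahead of it; z points along the fingers, y is the line along which they close (so a half turn about z gives the same grasp; the last joint's range is limited). The gripper opens to 85 mm and grips with 20 to 120 N. Pads are 22 mm wide; open, the fingers measure 114 mm over their backs; the gripper's body (76 mm by 85 mm) begins 54 mm behind the grasp point. The pads swing forward as they close: fully open they stand 13 mm farther back than shut.
Start: joints at [1.122, 0.313, 1.498, -0, 1.331, -0.223], TCP at [117.553, 511.677, 404.694] pointing down, gripper open.
Joint ranges: [-2.94, 2.94], [-0.97, 2.17], [0.19, 2.56], [-1.23, 4.37], [0.02, 3.11], [-2.88, 2.88]. Speed limits (rad/s): [2.39, 2.39, 3.01, 3.14, 3.14, 3.14].

INTERFACE

Orientations are given as a unit quaternion [w, x, y, z].
In Python, from rig import ctrl, viewer, sensors gives the robot as it stands (ctrl), with the cameras (viewer) and the readings (sensors).
- The arm moves only by the shell command python3 steer.py 'ROWS' [OPENING] [FORCE]. ROWS is a JSON list of rows, 1 to 8 of them, each written [[dx, dy, dz], [rx, ry, rz]]: dx, dy, dz in shares of 300 mm (1.0 is 300 mm), then a rotation vector rx, ry, rz in a scale on which 1.0 is 2 rad; each row is the pose to reach, as a shift and turn from the pose commanded when the command began, along the tool's axes at that moment; what a row does not reach only later rows make up. A row lasts 1/10 s, in which the tool goes at most 50 mm and 0.15 rad, less where a joint would pass 70% of its speed; a pose out of reach is approached as far as the arm can. OPENING is the opening from 0.0 (shut) to 1.0 (fully open), set as the command begins (- or left out keeps the last). The fingers move at their own pace and stop on an object; FORCE is the grip in N (left out, the last holds). Time passes only in rows, so rows that do not move let the fingers close. It prints the time, the measured TCP pose, the force, the opening and the grip force at its end. No shift or turn number may pass 1 either way. Input that does not fit is refused with a message, and nothing moves.
- sensors.sense(): the state, without advancing time (a new reading comes with each control period).
- viewer.capture(name): name is "side" or "top" or "wrist"; returns the picture (400x640x3 uint8, red, green, blue); there is no depth.
- viewer.calibration(name): a dict with "fx", "fy", "cx", "cy" (pixels), "distortion" ([k1, k2, p1, p2, k3] as OpenCV has them; the pictures are not rectified), "position" and "attitude" of the camera in the world. Camera axes: x right, y down, z forward; pixel columns grow to the right and rows downward; lengths in mm; the calibration is good to about 2 mm. A picture is of the moment at which its call begins: read the wrist's pose just before it. calibration takes no time and is no camera call; for the wrist camera it gives the pose at the moment of the call.
- ctrl.finish_job(): hands the job in; it is judged then, once.
The state is a dict: "time_s": time; "joints": joint angles; "dq": joint speeds; "tau": joint torques, N m; "eef_pos": TCP position; "ee_rot": TCP orientation; "force": force on the tool from outside, world axes, zero at the start; "wrist_torque": the same for the moment, N m; "grip_width": opening from 0.0 (shut) to 1.0 (fully open); "grip_force": force on a finger pad.
Only numpy, scipy, OpenCV 4.12 (cv2) and the standard library are available. Lean on these libraries where they do the work, as an engineer would, in place of code of your own. Each camera call takes 0.05 s, during which the arm holds its last target. There are 200 camera calls.

## Working session

There is one attempt and no reset: what is moved stays moved. The work goes in short steps, Python scripts to look and compute and a shell command to move; the robot and the scene stay as the last step left them, time stands still between calls to the robot, and variables do not carry over. Pictures are saved under pics/ and viewed, at most 10 in all, crops included, and the job is handed in when it is done.

```bash
ls; mkdir -p pics
python3 - <<'E'
from rig import ctrl, viewer, sensors
import cv2,json
for n in("top","side"):
    cv2.imwrite(f"pics/{n}0.png",viewer.capture(n)[:,:,::-1]); print(n,viewer.calibration(n))
print(sensors.sense()); print(viewer.calibration("wrist"))
E
```

```text
pics
rig.py
steer.py
top {'fx': 466.1941389964983, 'fy': 466.1941389964983, 'cx': 324.1013069241868, 'cy': 198.24831471868097, 'distortion': array([-0.04917667,  0.        ,  0.        ,  0.        ,  0.        ]), 'position': array([ 290.46062431,  -25.2835554 , 1397.76143531]), 'attitude': array([-0.05705937,  0.71442897, -0.69491684,  0.05853254])}
side {'fx': 451.17025939363606, 'fy': 451.17025939363606, 'cx': 323.46245905322803, 'cy': 197.55572012177447, 'distortion': array([-0.04648469,  0.        ,  0.        ,  0.        ,  0.        ]), 'position': array([-161.06328014, -775.46645389,  852.09497913]), 'attitude': array([-0.41136495,  0.84031847, -0.31575571,  0.15793059])}
{'time_s': 0.1, 'joints': array([ 1.12157482e+00,  3.13383293e-01,  1.49834013e+00, -9.38776188e-06,
        1.33098998e+00, -2.23380023e-01]), 'dq': array([-0.00074897,  0.00047389, -0.00332997, -0.00065768,  0.00062145,
       -0.00088571]), 'tau': array([ 2.62401896e-03, -4.12902868e+01, -2.60140854e+01, -2.62124213e-04,
        3.10151350e-03,  2.02114006e-07]), 'eef_pos': array([117.55030153, 511.63956348, 404.20559286]), 'ee_rot': array([-1.80618511e-04,  1.12679791e-01,  9.93631195e-01, -5.30487697e-04]), 'force': array([0.18146361, 0.36161206, 0.01714545]), 'wrist_torque': array([ 0.05555537, -0.0049032 , -0.00900356]), 'grip_force': 0.0, 'grip_width': 0.9995128673539767}
{'fx': 332.87194472993093, 'fy': 332.87194472993093, 'cx': 319.1174441122468, 'cy': 200.500466599028, 'distortion': array([-0.03143141,  0.        ,  0.        ,  0.        ,  0.        ]), 'position': array([ 49.20532499, 527.25544805, 373.57000497]), 'attitude': array([0.10882429, 0.77464324, 0.61701641, 0.08588289])}
```

View pics/top0.png

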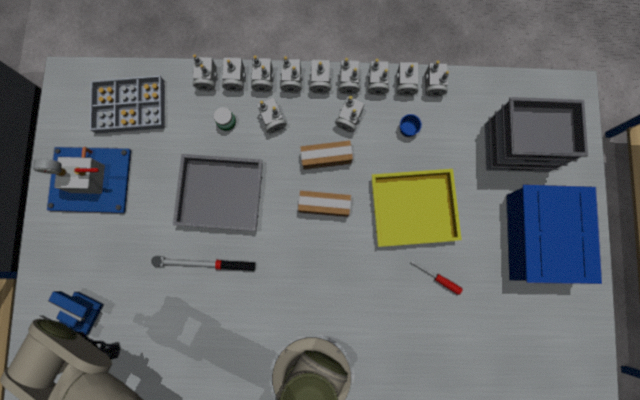

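View pics/side0.png

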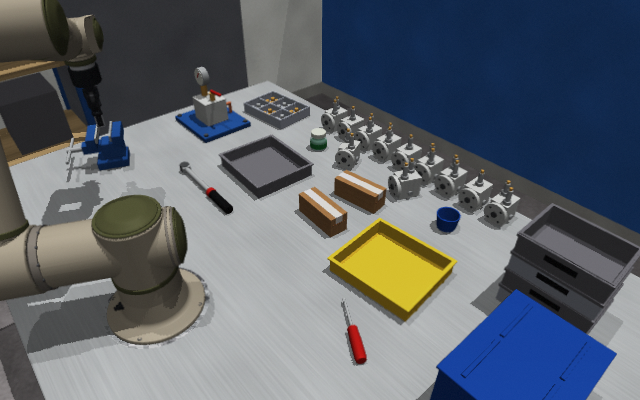

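The top view shows the cartons at about (326,153) and (324,203), the grey tray at (220,193) and the yellow tray at (415,208). Manifolds stand at (271,115) and (349,112), just beyond the far carton. The side view shows the same layout. I'll enlarge crops of both to read corners.

Run:
```python
import cv2
a=cv2.imread("pics/top0.png")[130:260,170:470]; cv2.imwrite("pics/topc.png",cv2.resize(a,None,fx=2.66,fy=2.66,interpolation=cv2.INTER_CUBIC))
a=cv2.imread("pics/side0.png")[125:320,210:470]; cv2.imwrite("pics/sidec.png",cv2.resize(a,None,fx=3,fy=3,interpolation=cv2.INTER_CUBIC))
```

```text
(no output)
```

View pics/topc.png

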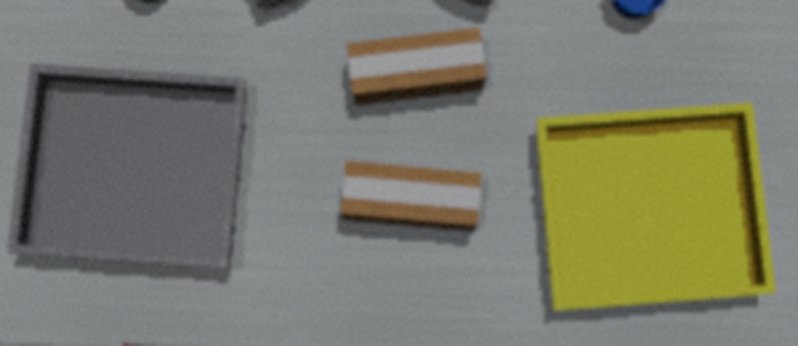

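View pics/sidec.png

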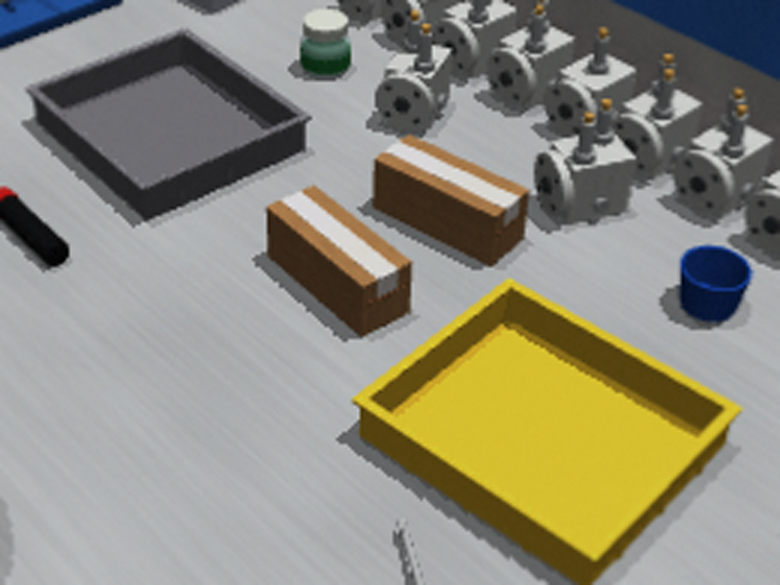

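Read corners off the crops (top-face and rim corners); triangulating them.

```bash
cat > h.py <<'E'
import numpy as np, cv2
from scipy.spatial.transform import Rotation as R
def ray(c,px):
    K=np.array([[c['fx'],0,c['cx']],[0,c['fy'],c['cy']],[0,0,1]])
    u=cv2.undistortPoints(np.array([[px]],float),K,c['distortion'])[0,0]
    d=R.from_quat(c['attitude'],scalar_first=True).apply([u[0],u[1],1]); return np.array(c['position']),d/np.linalg.norm(d)
def tri(rs):
    A=sum(np.eye(3)-np.outer(d,d) for p,d in rs); b=sum((np.eye(3)-np.outer(d,d))@p for p,d in rs)
    x=np.linalg.solve(A,b); return x,max(np.linalg.norm(np.cross(x-p,d)) for p,d in rs)
def onz(r,z): p,d=r; return p+d*(z-p[2])/d[2]
E
python3 - <<'E'
from rig import ctrl, viewer, sensors
from h import *
ct,cs=viewer.calibration("top"),viewer.calibration("side")
D={'far':([(347,43),(480,31),(486,79),(352,93)],[(411,137),(527,190),(488,211),(374,158)],62),
'near':([(346,162),(481,174),(478,222),(341,212)],[(310,187),(411,263),(363,281),(267,207)],62),
'yel':([(538,119),(751,104),(774,291),(553,311)],[(511,282),(740,409),(594,561),(355,401)],45),
'gry':([(32,66),(244,80),(228,268),(10,248)],[(184,31),(310,119),(147,191),(28,92)],45)}
for n,(t,s,z) in D.items():
    rt=[ray(ct,(170+x/2.66-.3,130+y/2.66-.3)) for x,y in t]; rs=[ray(cs,(210+x/3-.33,125+y/3-.33)) for x,y in s]
    P=[]
    for a,b in zip(rt,rs):
        x,e=tri([a,b]); P.append(x); print(n,x.round(1),round(e,1))
    for nm,Q in(('tri',P),('top',[onz(r,z) for r in rt]),('side',[onz(r,z) for r in rs])):
        TL,TR,BR,BL=Q; e=(TL+BL-TR-BR)/2; f=(TL+TR-BL-BR)/2
        print(nm,np.mean(Q,0).round(1),'len',np.linalg.norm(e).round(1),np.linalg.norm(f).round(1),'ang of y-side from +y',np.arctan2(-e[0],e[1]).round(3),'of x-side',np.arctan2(f[1],f[0]).round(3))
E
```

```text
far [667.7  50.2  57.4] 0.3
far [683.9 -97.6  63.6] 0.1
far [ 625.3 -103.3   70.9] 2.3
far [609.1  42.7  61.8] 0.2
tri [646.5 -27.   63.4] len 148.0 59.2 ang of y-side from +y 0.109 of x-side 0.112
top [647.3 -27.6  62. ] len 149.0 56.4 ang of y-side from +y 0.129 of x-side 0.135
side [647.4 -25.8  62. ] len 141.3 54.1 ang of y-side from +y 0.163 of x-side 0.011
near [530.3  47.5  60.9] 1.8
near [ 522.7 -101.7   60.7] 0.1
near [467.8 -98.4  67.7] 1.1
near [476.1  50.   61.4] 0.3
tri [499.2 -25.6  62.7] len 149.1 54.8 ang of y-side from +y -0.053 of x-side -0.054
top [499.9 -26.2  62. ] len 148.8 54.3 ang of y-side from +y -0.054 of x-side -0.053
side [499.  -24.8  62. ] len 146.4 51.7 ang of y-side from +y -0.034 of x-side -0.119
yel [ 590.5 -165.7   41. ] 0.2
yel [ 613.9 -404.9   42.9] 0.5
yel [ 403.5 -426.4   41.7] 1.4
yel [ 377.7 -185.1   41.7] 1.5
tri [ 496.4 -295.5   41.8] len 241.6 212.6 ang of y-side from +y 0.102 of x-side 0.097
top [ 496. -295.   45.] len 242.5 212.3 ang of y-side from +y 0.108 of x-side 0.096
side [ 493.8 -297.4   45. ] len 239.1 211.7 ang of y-side from +y 0.099 of x-side 0.097
gry [635.4 406.7  41.3] 0.3
gry [626.8 165.4  39.8] 0.7
gry [415.4 171.5  41.7] 2.1
gry [428.  417.   36.7] 1.3
tri [526.4 290.2  39.9] len 243.6 209.6 ang of y-side from +y -0.044 of x-side -0.039
top [525.3 289.1  45. ] len 241.2 209.2 ang of y-side from +y -0.051 of x-side -0.037
side [522.4 283.2  45. ] len 240.8 209.1 ang of y-side from +y -0.032 of x-side -0.028
```

Run:
```python
from rig import ctrl, viewer, sensors
from h import *
import cv2
ct,cs=viewer.calibration("top"),viewer.calibration("side")
S=lambda x,y:ray(cs,(210+x/3-.33,125+y/3-.33))
for p in((570,222),(550,210),(630,205)): print('m2 base',onz(S(*p),0).round(0))
for p in((400,132),(385,122),(448,100)): print('m1 base',onz(S(*p),0).round(0))
for p in((336,121),(350,130),(362,118)): print('top m2 at z0,120',onz(ray(ct,p),0).round(0),onz(ray(ct,p),120).round(0))
for p in((258,124),(275,131),(285,122)): print('top m1 at z0,120',onz(ray(ct,p),0).round(0),onz(ray(ct,p),120).round(0))
print('cart', tri([ray(ct,(358,99)),S(606,102)]))
s=sensors.sense();c=viewer.calibration('wrist');print(R.from_quat(s['ee_rot'],scalar_first=True).inv().apply(c['position']-s['eef_pos']))
a=cv2.imread("pics/top0.png")[85:170,240:400]; cv2.imwrite("pics/m.png",cv2.resize(a,None,fx=5,fy=5,interpolation=cv2.INTER_CUBIC))
```

```text
m2 base [ 745. -110.    0.]
m2 base [744. -82.   0.]
m2 base [ 814. -132.    0.]
m1 base [725. 125.   0.]
m1 base [726. 151.   0.]
m1 base [813. 137.   0.]
top m2 at z0,120 [767. -56.   0.] [726. -53. 120.]
top m2 at z0,120 [ 739. -100.    0.] [701. -93. 120.]
top m2 at z0,120 [ 779. -137.    0.] [ 738. -127.  120.]
top m1 at z0,120 [751. 188.   0.] [711. 170. 120.]
top m1 at z0,120 [729. 134.   0.] [692. 120. 120.]
top m1 at z0,120 [759. 104.   0.] [719.  93. 120.]
cart (array([ 785.11634217, -110.19976267,  131.44858441]), np.float64(5.987786971776913))
[ 7.00989014e+01 -5.12107344e-02  3.06524439e+01]
```

View pics/m.png

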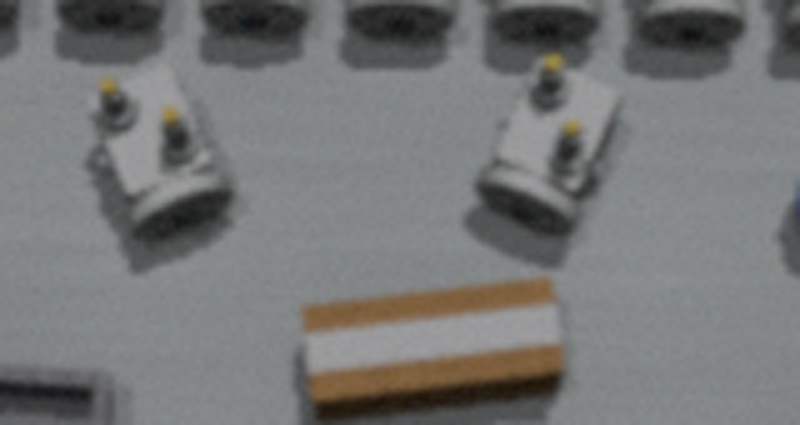

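The crop shows the manifolds' flanges at about x = 735 and 725, clear of a grip at (644,-2). I'll take the near carton first, gripping 25 mm towards its +y end.

```bash
cat >> h.py <<'E'
def rot(yaw,tilt=0):  # yaw: world angle of tool y; tilt: turn about the tool y axis, + raises the +toolx end
    y=np.array([np.cos(yaw),np.sin(yaw),0]);x=np.array([-y[1],y[0],0])
    B=R.from_matrix(np.c_[x,y,[0,0,-1]])
    return R.from_rotvec(-tilt*y*-1*-1)*B if tilt==0 else R.from_rotvec(tilt*y)*B
def plan(pos,yaw,tilt=0,ref=None):
    from rig import ctrl, viewer, sensors
    s=sensors.sense(); r0=R.from_quat(s['ee_rot'],scalar_first=True); p0=s['eef_pos']
    if ref is not None: p0,r0=ref
    d=r0.inv().apply(np.array(pos)-p0); w=(r0.inv()*rot(yaw,tilt)).as_rotvec()
    print('tool d',d.round(1),'rv',w.round(3),'dist',np.linalg.norm(d).round(0))
E
python3 - <<'E'
from h import *
plan((500.8,-1,300),-0.053)
print(rot(-.053).as_matrix().round(2), (rot(-.053,.1)).apply([1,0,0]))
E
```

```text
tool d [-488.3 -413.7  104.5] rv [-1.000e-03  1.000e-03  1.398e+00] dist 648.0
[[ 0.05  1.    0.  ]
 [ 1.   -0.05  0.  ]
 [ 0.    0.   -1.  ]] [0.05271054 0.99360701 0.09983342]
```

Careful with the scale: shifts go in shares of 300 mm and turns go in shares of 2 rad. That gives: -278 mm is -0.9267, -243 mm is -0.81, 0.8 rad is 0.4.

```bash
sed -i 's/    return R.from_rotvec(-tilt.*/    return R.from_rotvec(tilt*y)*B/' h.py
python3 steer.py '[[[-0.1, -0.0867, 0.02], [0, 0, 0.045]], [[-0.22, -0.1867, 0.0467], [0, 0, 0.1]], [[-0.3367, -0.2867, 0.0733], [0, 0, 0.15]], [[-0.4567, -0.3867, 0.0967], [0, 0, 0.2]], [[-0.5733, -0.4867, 0.1233], [0, 0, 0.25]], [[-0.69, -0.5833, 0.1467], [0, 0, 0.3]], [[-0.81, -0.6833, 0.1733], [0, 0, 0.35]], [[-0.9267, -0.7833, 0.2], [0, 0, 0.4]]]' 1.0 30
python3 - <<'E'
from h import *
plan((500.8,-1,300),-0.053)
E
```

```text
time_s: 0.9
eef_pos: [336.6, 218.7, 344.4]
ee_rot: [0.0, 0.492, 0.87, 0.0]
force: [1.4, 0.4, 0.9]
grip_width: 0.998
grip_force: 0.0
tool d [-272.9   27.7   44.4] rv [ 0.    -0.     0.594] dist 278.0
```

To row units: -272 mm is -0.9067, -260 mm is -0.8667, 0.594 rad is 0.297.

```bash
python3 steer.py '[[[-0.15, 0.0167, 0.0233], [0, 0, 0.05]], [[-0.3, 0.03, 0.05], [0, 0, 0.1]], [[-0.45, 0.0467, 0.0733], [0, 0, 0.15]], [[-0.6, 0.06, 0.1], [0, 0, 0.2]], [[-0.75, 0.0767, 0.1233], [0, 0, 0.25]], [[-0.8667, 0.09, 0.14], [0, 0, 0.295]], [[-0.9067, 0.0933, 0.1467], [0, 0, 0.297]], [[-0.9067, 0.0933, 0.1467], [0, 0, 0.297]]]'
python3 - <<'E'
from h import *
plan((500.8,-1,188),-0.053)
from rig import ctrl, viewer, sensors
sensors.sense(); c=viewer.calibration('wrist'); im=viewer.capture('wrist'); cv2.imwrite('pics/w1.png',im[:,:,::-1]); np.save('w1.npy',c,allow_pickle=True)
E
```

```text
time_s: 1.7
eef_pos: [501.1, 1.5, 300.1]
ee_rot: [-0.001, 0.724, 0.689, -0.0]
force: [-0.2, 0.1, 0.3]
grip_width: 0.998
grip_force: 0.0
tool d [-2.600e+00 -1.000e-01  1.121e+02] rv [-0.001 -0.     0.003] dist 112.0
```

View pics/w1.png

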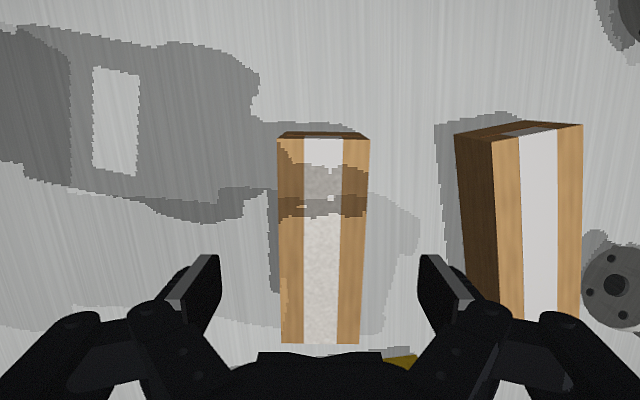

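The wrist view shows the near carton between the open pads (top-face end corners at (277,139) and (370,139)), and the far carton's end corners at (491,141) and (583,126).

Run:
```python
from h import *
c=np.load('w1.npy',allow_pickle=True).item()
from rig import ctrl, viewer, sensors
ct=viewer.calibration('top')
for n,w,t in(('nBL',(277,139),(341,212)),('nTL',(370,139),(346,162)),('fBL',(491,141),(352,93)),('fTL',(583,126),(347,43))):
    a=ray(c,w); b=ray(ct,(170+t[0]/2.66-.3,130+t[1]/2.66-.3)); print(n,onz(a,62).round(1),tri([a,b])[0].round(1))
```

```text
nBL [477.   52.7  62. ] [476.6  51.2  55.5]
nTL [534.3  49.9  62. ] [537.   47.5  37.1]
fBL [609.6  45.2  62. ] [610.9  43.8  58. ]
fTL [667.1  52.1  62. ] [666.4  51.1  62.4]
```

To row units: 112 mm is 0.3733, 95 mm is 0.3167, 0.003 rad is 0.0015.

```bash
python3 steer.py '[[[0, 0.005, 0.1], [0, 0, 0.0015]], [[0, 0.005, 0.2167], [0, 0, 0.0015]], [[0, 0.005, 0.3167], [0, 0, 0.0015]], [[0, 0.005, 0.3733], [0, 0, 0.0015]], [[0, 0.005, 0.3733], [0, 0, 0.0015]], [[0, 0.005, 0.3733], [0, 0, 0.0015]]]'
python3 steer.py '[[[0, 0, 0], [0, 0, 0]], [[0, 0, 0], [0, 0, 0]], [[0, 0, 0], [0, 0, 0]], [[0, 0, 0], [0, 0, 0]], [[0, 0, 0], [0, 0, 0]], [[0, 0, 0], [0, 0, 0]], [[0, 0, 0], [0, 0, 0]], [[0, 0, 0], [0, 0, 0]]]' 0.0 35
python3 -c "
from rig import ctrl, viewer, sensors;s=sensors.sense();print(s['force'],s['wrist_torque'],s['ee_rot'])"
```

```text
time_s: 2.35
eef_pos: [502.2, 3.2, 189.6]
ee_rot: [0.0, 0.725, 0.689, 0.0]
force: [-0.1, -0.4, 0.4]
grip_width: 1.003
grip_force: 0.0
time_s: 3.15
eef_pos: [502.5, 2.4, 189.9]
ee_rot: [0.001, 0.725, 0.688, 0.001]
force: [-3.0, 0.9, 7.1]
grip_width: 0.676
grip_force: 37.7
[-2.9583944   0.86763543  7.09222333] [ 0.26641528  0.29054909 -0.0601868 ] [5.29806529e-04 7.25319720e-01 6.88411735e-01 5.52197149e-04]
```

To row units: -21.5 mm is -0.0717, -19.48 mm is -0.0649, 0.11 rad is 0.055.

```bash
python3 steer.py '[[[-0.0127, 0, -0.0067], [0, 0.01, 0]], [[-0.0256, 0, -0.0131], [0, 0.02, 0]], [[-0.0386, 0, -0.0192], [0, 0.03, 0]], [[-0.0517, 0, -0.0251], [0, 0.04, 0]], [[-0.0649, 0, -0.0308], [0, 0.05, 0]], [[-0.0717, 0, -0.0335], [0, 0.055, 0]], [[-0.0717, 0, -0.0335], [0, 0.055, 0]], [[-0.0717, 0, -0.0335], [0, 0.055, 0]]]'
python3 -c "
from rig import ctrl, viewer, sensors;s=sensors.sense();print(s['force'],s['wrist_torque'],s['ee_rot'])"
```

```text
time_s: 3.95
eef_pos: [501.3, -19.3, 199.1]
ee_rot: [-0.038, 0.724, 0.687, 0.04]
force: [0.9, 5.1, 2.8]
grip_width: 0.674
grip_force: 38.5
[0.94923029 5.10104747 2.75393328] [ 0.21531381 -0.10904354  0.00059487] [-0.03790238  0.72419332  0.6873671   0.04042168]
```

To row units: -0.4 mm is -0.0013.

```bash
for r in 1; do python3 steer.py '[[[0.0013, 0, -0.0013], [0, 0, 0]], [[0.0013, 0, -0.0013], [0, 0, 0]], [[0.0013, 0, -0.0013], [0, 0, 0]]]' | grep -E "eef|force"; done
python3 steer.py '[[[0.0013, 0, -0.0013], [0, 0, 0]], [[0.0013, 0, -0.0013], [0, 0, 0]], [[0.0013, 0, -0.0013], [0, 0, 0]]]' | grep -E "eef|force"
```

```text
eef_pos: [501.3, -19.1, 199.1]
force: [2.3, 0.7, -2.0]
grip_force: 38.0
eef_pos: [501.1, -18.6, 199.4]
force: [0.0, -0.8, -4.4]
grip_force: 38.4
```

```bash
python3 steer.py '[[[0, 0, 0], [0, 0, 0]], [[0, 0, 0], [0, 0, 0]], [[0, 0, 0], [0, 0, 0]], [[0, 0, 0], [0, 0, 0]], [[0, 0, 0], [0, 0, 0]], [[0, 0, 0], [0, 0, 0]], [[0, 0, 0], [0, 0, 0]], [[0, 0, 0], [0, 0, 0]]]' | grep -E "time|eef|force"
python3 - <<'E'
from h import *
from rig import ctrl, viewer, sensors
cv2.imwrite('pics/s2.png',cv2.resize(viewer.capture('side')[125:320,210:470,::-1],None,fx=3,fy=3,interpolation=cv2.INTER_CUBIC))
print(sensors.sense()['force'])
plan((475,-100,260),-.8)
E
```

```text
time_s: 5.35
eef_pos: [501.2, -18.5, 199.6]
force: [-1.0, -0.4, -5.7]
grip_force: 38.5
[-1.25127944 -0.15598533 -6.24543222]
tool d [-75.6 -21.9 -69.2] rv [-0.042 -0.105  0.747] dist 105.0
```

View pics/s2.png

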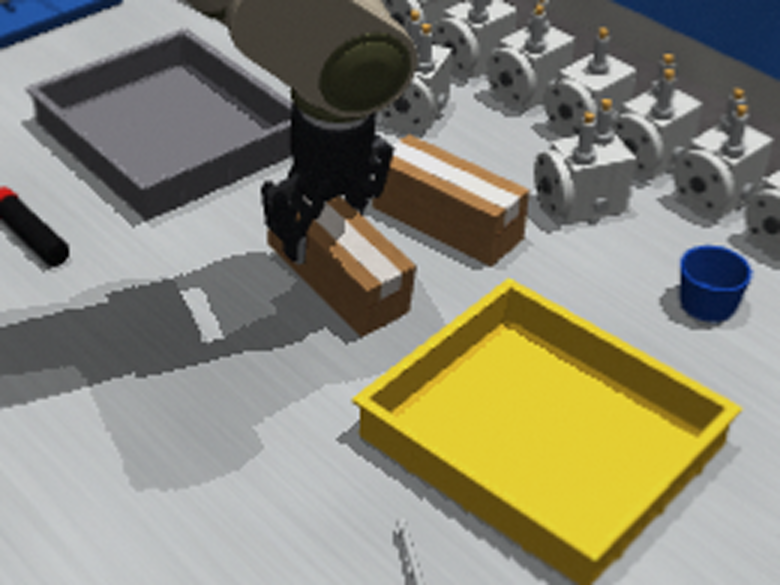

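The far end at about (365,335) is still on the bench, and the near end is raised. A steady pull of about 6 N means this carton is full, so it goes in the yellow tray.

Run:
```python
from h import *
plan((502,0,275),-.05)
```

```text
tool d [ 26.7  -0.2 -72.9] rv [-0.    -0.11  -0.002] dist 78.0
```

To row units: -73 mm is -0.2433, -69 mm is -0.23, -0.11 rad is -0.055.

```bash
python3 steer.py '[[[0.0033, 0, -0.03], [0, 0, 0]], [[0.01, 0, -0.08], [0, -0.005, 0]], [[0.0267, 0, -0.12], [0, -0.015, 0]], [[0.0467, 0, -0.16], [0, -0.03, 0]], [[0.0667, 0, -0.2], [0, -0.045, 0]], [[0.0833, 0, -0.23], [0, -0.055, 0]], [[0.09, 0, -0.2433], [0, -0.055, 0]], [[0.09, 0, -0.2433], [0, -0.055, 0]]]'
python3 - <<'E'
from h import *
plan((527.4,-343,275),-1.471)
E
```

```text
time_s: 6.2
eef_pos: [502.3, 0.6, 275.6]
ee_rot: [0.0, 0.725, 0.689, 0.0]
force: [0.7, -0.6, -8.1]
grip_width: 0.675
grip_force: 40.2
tool d [-341.8   42.8    0.5] rv [ 0.000e+00 -1.000e-03  1.419e+00] dist 344.0
```

To row units: -180 mm is -0.6, -155 mm is -0.5167, 0.73 rad is 0.365.

```bash
python3 steer.py '[[[-0.0333, 0.0033, 0], [0, 0, 0.02]], [[-0.1, 0.0133, 0], [0, 0, 0.06]], [[-0.1833, 0.0233, 0], [0, 0, 0.11]], [[-0.2667, 0.0333, 0], [0, 0, 0.16]], [[-0.35, 0.0433, 0], [0, 0, 0.21]], [[-0.4333, 0.0533, 0], [0, 0, 0.26]], [[-0.5167, 0.0633, 0], [0, 0, 0.31]], [[-0.6, 0.0733, 0], [0, 0, 0.365]]]'
python3 - <<'E'
from h import *
plan((527.4,-343,275),-1.471)
E
```

```text
time_s: 7.0
eef_pos: [514.5, -182.6, 274.4]
ee_rot: [-0.001, 0.925, 0.381, -0.0]
force: [1.0, 0.1, -7.0]
grip_width: 0.677
grip_force: 40.1
tool d [-103.8  122.9   -0.7] rv [-0.001  0.001  0.682] dist 161.0
```

To row units: 123 mm is 0.41, 110 mm is 0.3667, 0.682 rad is 0.341.

```bash
python3 steer.py '[[[-0.05, 0.06, 0], [0, 0, 0.05]], [[-0.1033, 0.1233, 0], [0, 0, 0.1]], [[-0.1567, 0.1867, 0], [0, 0, 0.15]], [[-0.21, 0.25, 0], [0, 0, 0.205]], [[-0.2633, 0.3133, 0], [0, 0, 0.26]], [[-0.31, 0.3667, 0], [0, 0, 0.31]], [[-0.3467, 0.41, -0.0023], [0, 0, 0.341]], [[-0.3467, 0.41, -0.0023], [0, 0, 0.341]]]'
python3 - <<'E'
from h import *
from rig import ctrl, viewer, sensors
plan((527.4,-343,199),-1.471)
sensors.sense(); cv2.imwrite('pics/t3.png',cv2.resize(viewer.capture('top')[100:260,340:500,::-1],None,fx=3.5,fy=3.5,interpolation=cv2.INTER_CUBIC))
E
```

```text
time_s: 7.8
eef_pos: [527.9, -343.9, 274.7]
ee_rot: [0.0, 0.999, 0.051, -0.0]
force: [-0.2, 0.4, -7.6]
grip_width: 0.674
grip_force: 40.3
tool d [-0.4 -1.  75.7] rv [0.    0.001 0.001] dist 76.0
```

View pics/t3.png

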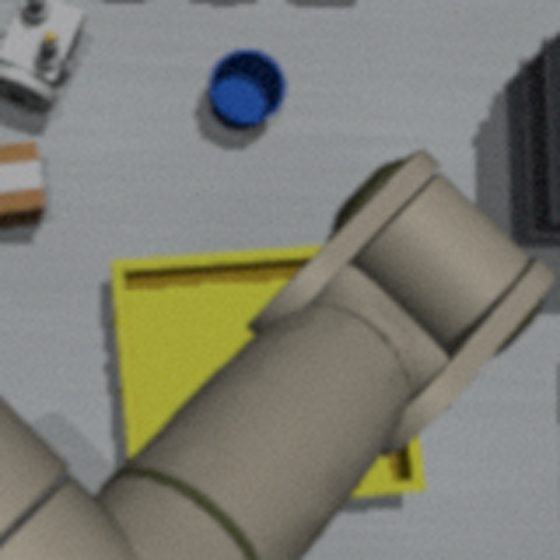

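The arm hides the carton here. The computed slot has over 15 mm of margin on every side, so I'll lower it.

To row units: 75.5 mm is 0.2517, 71 mm is 0.2367.

```bash
python3 steer.py '[[[0, -0.0033, 0.0333], [0, 0, 0]], [[0, -0.0033, 0.0933], [0, 0, 0]], [[0, -0.0033, 0.16], [0, 0, 0]], [[0, -0.0033, 0.2067], [0, 0, 0]], [[0, -0.0033, 0.2367], [0, 0, 0]], [[0, -0.0033, 0.2517], [0, 0, 0]], [[0, -0.0033, 0.2517], [0, 0, 0]]]' | grep -E "eef|^force"
python3 steer.py '[[[0, 0, 0.002], [0, 0, 0]], [[0, 0, 0.004], [0, 0, 0]], [[0, 0, 0.006], [0, 0, 0]], [[0, 0, 0.0073], [0, 0, 0]], [[0, 0, 0.0073], [0, 0, 0]]]' | grep -E "eef|^force"
```

```text
eef_pos: [528.8, -340.0, 200.1]
force: [-0.1, -0.7, -6.7]
eef_pos: [528.7, -340.1, 198.2]
force: [-0.0, -0.3, -7.1]
```

To row units: 1.2 mm is 0.004, 0.6 mm is 0.002.

```bash
python3 steer.py '[[[0, 0, 0.002], [0, 0, 0]], [[0, 0, 0.004], [0, 0, 0]], [[0, 0, 0.004], [0, 0, 0]]]' | grep -E "eef|^force"
python3 steer.py '[[[0, 0, 0.001], [0, 0, 0]], [[0, 0, 0.002], [0, 0, 0]], [[0, 0, 0.002], [0, 0, 0]]]' | grep -E "eef|^force"
```

```text
eef_pos: [528.7, -340.1, 196.9]
force: [-0.7, 0.0, -8.4]
eef_pos: [528.7, -340.1, 196.3]
force: [0.8, -0.5, -7.1]
```

To row units: 0.8 mm is 0.0027, 0.4 mm is 0.0013.

```bash
python3 steer.py '[[[0, 0, 0.0013], [0, 0, 0]], [[0, 0, 0.0027], [0, 0, 0]], [[0, 0, 0.0027], [0, 0, 0]]]' | grep -E "eef|^force"
python3 steer.py '[[[0, 0, 0.001], [0, 0, 0]], [[0, 0, 0.002], [0, 0, 0]], [[0, 0, 0.002], [0, 0, 0]]]' | grep -E "eef|^force"
```

```text
eef_pos: [528.7, -340.1, 196.0]
force: [-3.7, 1.5, -0.9]
eef_pos: [528.7, -340.1, 196.0]
force: [-5.5, 3.8, 5.4]
```

To row units: -0.5 mm is -0.0017.

```bash
python3 steer.py '[[[0, 0, 0], [0, 0, 0]], [[0, 0, -0.0017], [0, 0, 0]], [[0, 0, -0.0017], [0, 0, 0]], [[0, 0, -0.0017], [0, 0, 0]], [[0, 0, -0.0017], [0, 0, 0]], [[0, 0, -0.0017], [0, 0, 0]]]' 1.0 30
python3 steer.py '[[[0, 0, -0.0333], [0, 0, 0]], [[0, 0, -0.1], [0, 0, 0]], [[0, 0, -0.2], [0, 0, 0]], [[0, 0, -0.3], [0, 0, 0]], [[0, 0, -0.35], [0, 0, 0]], [[0, 0, -0.35], [0, 0, 0]]]' | grep -E "eef|force|width"
python3 - <<'E'
from h import *
plan((644.4,-1,300),.12)
E
```

```text
time_s: 10.85
eef_pos: [528.8, -340.1, 195.4]
ee_rot: [0.0, 0.999, 0.053, 0.0]
force: [0.1, 0.4, 1.0]
grip_width: 1.0
grip_force: 0.0
eef_pos: [528.9, -340.2, 303.6]
force: [-0.7, -0.4, -0.5]
grip_width: 0.998
grip_force: 0.0
tool d [ 151.  -325.     2.8] rv [ 6.000e-03  1.000e-03 -1.584e+00] dist 358.0
```

To row units: -285 mm is -0.95, -252 mm is -0.84, -1.18 rad is -0.59.

```bash
python3 steer.py '[[[0.05, -0.1067, 0], [0, 0, -0.07]], [[0.11, -0.2367, 0], [0, 0, -0.14]], [[0.1667, -0.3567, 0.0033], [0, 0, -0.215]], [[0.2233, -0.48, 0.0033], [0, 0, -0.29]], [[0.28, -0.6033, 0.0067], [0, 0, -0.365]], [[0.3367, -0.7233, 0.0067], [0, 0, -0.44]], [[0.39, -0.84, 0.0067], [0, 0, -0.515]], [[0.44, -0.95, 0.01], [0, 0, -0.59]]]' | grep eef
python3 - <<'E'
from h import *
plan((644.4,-1,300),.12)
E
```

```text
eef_pos: [629.8, -40.8, 296.6]
tool d [42.3  3.1 -3.4] rv [-0.001 -0.    -0.397] dist 43.0
```

To row units: 42 mm is 0.14, 37 mm is 0.1233, -0.397 rad is -0.1985.

```bash
python3 steer.py '[[[0.04, 0.0033, -0.0033], [0, 0, -0.065]], [[0.0833, 0.0067, -0.0067], [0, 0, -0.13]], [[0.1233, 0.01, -0.01], [0, 0, -0.18]], [[0.14, 0.01, -0.0113], [0, 0, -0.1985]], [[0.14, 0.01, -0.0113], [0, 0, -0.1985]], [[0.14, 0.01, -0.0113], [0, 0, -0.1985]]]' | grep eef
python3 - <<'E'
from h import *
from rig import ctrl, viewer, sensors
plan((644.4,-1,188),.12)
c=viewer.calibration('wrist'); im=viewer.capture('wrist'); cv2.imwrite('pics/w4.png',im[:,:,::-1]); np.save('w4.npy',c,allow_pickle=True)
# expected px of the far carton's +y top corners
K=np.array([[c['fx'],0,c['cx']],[0,c['fy'],c['cy']],[0,0,1]]); Ri=R.from_quat(c['attitude'],scalar_first=True).inv()
print(cv2.projectPoints(Ri.apply(np.array([[609.6,45.2,62],[667.1,52.1,62]])-c['position']),np.zeros(3),np.zeros(3),K,c['distortion'])[0].round(0))
E
```

```text
eef_pos: [644.1, -3.6, 300.4]
tool d [  2.5   0.7 112.4] rv [-0.001 -0.    -0.009] dist 112.0
[[[273. 135.]]

 [[367. 134.]]]
```

View pics/w4.png

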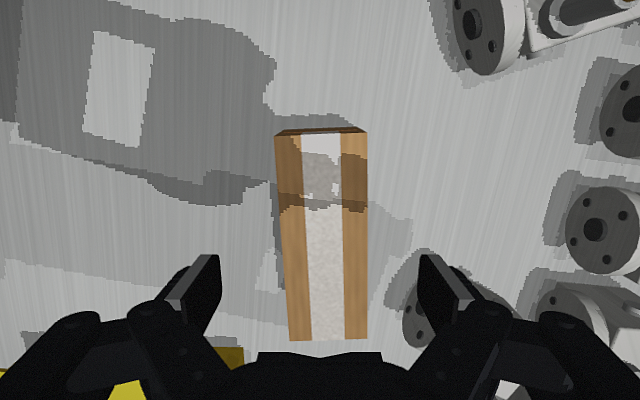

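The carton's end corners are at (275,136) and (367,132), as expected. Its sides lean slightly, from (275,136) to (290,341) and from (367,132) to (367,341), so I'll refine the yaw.

Run:
```python
from h import *
for f,P in(('w1.npy',[(277,139),(370,139),(282,343),(359,343)]),('w4.npy',[(275,136),(367,132),(290,341),(367,340)])):
    c=np.load(f,allow_pickle=True).item()
    Q=[onz(ray(c,p),62) for p in P]
    for q in Q: print(q.round(1))
    for i,j in((0,2),(1,3)):
        d=Q[i]-Q[j]; print('ang',np.arctan2(-d[0],d[1]).round(3))
    d=Q[1]-Q[0]; print('end ang',np.arctan2(d[1],d[0]).round(3))
```

```text
[477.   52.7  62. ]
[534.3  49.9  62. ]
[467.9 -96.7  62. ]
[525.2 -99.5  62. ]
ang -0.06
ang -0.061
end ang -0.049
[610.8  44.8  62. ]
[666.8  53.4  62. ]
[ 632.9 -103.7   62. ]
[689.7 -96.5  62. ]
ang 0.148
ang 0.151
end ang 0.154
```

To row units: 112.4 mm is 0.3747, 2.5 mm is 0.0083, -0.039 rad is -0.0195.

```bash
python3 steer.py '[[[0.0073, 0.0083, 0.0667], [0, 0, -0.0195]], [[0.0073, 0.0083, 0.1833], [0, 0, -0.0195]], [[0.0073, 0.0083, 0.3], [0, 0, -0.0195]], [[0.0073, 0.0083, 0.3747], [0, 0, -0.0195]], [[0.0073, 0.0083, 0.3747], [0, 0, -0.0195]], [[0.0073, 0.0083, 0.3747], [0, 0, -0.0195]]]'|grep -E "eef|rot|force"
python3 steer.py '[[[0, 0, 0], [0, 0, 0]], [[0, 0, 0], [0, 0, 0]], [[0, 0, 0], [0, 0, 0]], [[0, 0, 0], [0, 0, 0]], [[0, 0, 0], [0, 0, 0]], [[0, 0, 0], [0, 0, 0]], [[0, 0, 0], [0, 0, 0]], [[0, 0, 0], [0, 0, 0]]]' 0.0 35
python3 -c "
from rig import ctrl, viewer, sensors;s=sensors.sense();print(s['force'],s['wrist_torque'],s['ee_rot'])"
```

```text
eef_pos: [646.7, -1.1, 189.2]
ee_rot: [0.0, 0.652, 0.758, 0.0]
force: [1.0, -0.3, 1.0]
grip_force: 0.0
time_s: 14.3
eef_pos: [646.8, -0.8, 190.1]
ee_rot: [0.001, 0.651, 0.759, 0.001]
force: [-0.3, 0.4, 7.1]
grip_width: 0.674
grip_force: 38.4
[-0.33066577  0.444898    7.05436153] [-0.05061534  0.22595427 -0.06694422] [1.13722963e-03 6.51429557e-01 7.58708039e-01 5.91770191e-04]
```

To row units: -21.5 mm is -0.0717, -19.48 mm is -0.0649, 0.11 rad is 0.055.

```bash
python3 steer.py '[[[-0.0127, 0, -0.0067], [0, 0.01, 0]], [[-0.0256, 0, -0.0131], [0, 0.02, 0]], [[-0.0386, 0, -0.0192], [0, 0.03, 0]], [[-0.0517, 0, -0.0251], [0, 0.04, 0]], [[-0.0649, 0, -0.0308], [0, 0.05, 0]], [[-0.0717, 0, -0.0335], [0, 0.055, 0]], [[-0.0717, 0, -0.0335], [0, 0.055, 0]], [[-0.0717, 0, -0.0335], [0, 0.055, 0]]]' |grep -E "eef|force"
python3 steer.py '[[[0.001, 0, -0.0007], [0, 0, 0]], [[0.001, 0, -0.0007], [0, 0, 0]], [[0.001, 0, -0.0007], [0, 0, 0]], [[0.001, 0, -0.0007], [0, 0, 0]]]' | grep -E "eef|force"
```

```text
eef_pos: [650.0, -22.0, 199.5]
force: [-0.1, 2.9, 5.7]
grip_force: 38.1
eef_pos: [650.0, -21.7, 199.3]
force: [2.6, 2.0, 5.2]
grip_force: 38.1
```

To row units: -0.3 mm is -0.001, 0.2 mm is 0.0007.

```bash
python3 steer.py '[[[0.0007, 0, -0.001], [0, 0, 0]], [[0.0007, 0, -0.001], [0, 0, 0]], [[0.0007, 0, -0.001], [0, 0, 0]], [[0.0007, 0, -0.001], [0, 0, 0]]]' | grep -E "eef|^force"
python3 steer.py '[[[0.0003, 0, -0.0007], [0, 0, 0]], [[0.0003, 0, -0.0007], [0, 0, 0]], [[0.0003, 0, -0.0007], [0, 0, 0]], [[0.0003, 0, -0.0007], [0, 0, 0]]]' | grep -E "eef|^force"
```

```text
eef_pos: [649.8, -21.7, 199.3]
force: [3.6, -0.4, 4.5]
eef_pos: [649.6, -21.5, 199.1]
force: [1.8, -0.3, 4.0]
```

To row units: -0.4 mm is -0.0013.

```bash
python3 steer.py '[[[0, 0, -0.0013], [0, 0, 0]], [[0, 0, -0.0013], [0, 0, 0]], [[0, 0, -0.0013], [0, 0, 0]], [[0, 0, -0.0013], [0, 0, 0]]]' | grep -E "eef|^force"
python3 steer.py '[[[0, 0, -0.001], [0, 0, 0]], [[0, 0, -0.001], [0, 0, 0]], [[0, 0, -0.001], [0, 0, 0]], [[0, 0, -0.001], [0, 0, 0]]]' | grep -E "eef|^force"
```

```text
eef_pos: [649.5, -21.4, 199.3]
force: [0.2, -0.6, 2.7]
eef_pos: [649.5, -21.4, 199.6]
force: [-0.1, 0.7, -1.7]
```

```bash
for i in 1 2; do :; done
python3 steer.py '[[[0, 0, 0], [0, 0, 0]], [[0, 0, 0], [0, 0, 0]], [[0, 0, 0], [0, 0, 0]], [[0, 0, 0], [0, 0, 0]]]' | grep -E "eef|^force"
python3 steer.py '[[[0, 0, 0], [0, 0, 0]], [[0, 0, 0], [0, 0, 0]], [[0, 0, 0], [0, 0, 0]], [[0, 0, 0], [0, 0, 0]]]' | grep -E "eef|^force"
python3 steer.py '[[[0, 0, 0], [0, 0, 0]], [[0, 0, 0], [0, 0, 0]]]' | grep -E "eef|^force"
```

```text
eef_pos: [649.6, -21.5, 199.9]
force: [-0.1, -0.3, -0.4]
eef_pos: [649.7, -21.5, 200.0]
force: [-0.1, 0.8, -1.1]
eef_pos: [649.7, -21.5, 200.0]
force: [-0.7, 0.4, -0.6]
```

The pull stays at about 0.7 N as the tool rises, so this carton is empty. I'll ease down slightly so the far end is surely resting, and hold.

To row units: 0.4 mm is 0.0013.

```bash
python3 steer.py '[[[0, 0, 0.0013], [0, 0, 0]], [[0, 0, 0.0013], [0, 0, 0]], [[0, 0, 0.0013], [0, 0, 0]], [[0, 0, 0.0013], [0, 0, 0]]]' | grep -E "eef|^force"
python3 steer.py '[[[0, 0, 0], [0, 0, 0]], [[0, 0, 0], [0, 0, 0]], [[0, 0, 0], [0, 0, 0]], [[0, 0, 0], [0, 0, 0]], [[0, 0, 0], [0, 0, 0]]]' | grep -E "eef|^force"
python3 - <<'E'
from h import *
plan((644,3,275),.15)
E
```

```text
eef_pos: [649.7, -21.5, 199.6]
force: [-0.2, 0.8, -0.0]
eef_pos: [649.7, -21.5, 199.6]
force: [0.6, -1.2, 0.3]
tool d [ 33.2  -1.9 -72.2] rv [-0.    -0.11   0.002] dist 79.0
```

To row units: -72 mm is -0.24, -69 mm is -0.23, -0.11 rad is -0.055.

```bash
python3 steer.py '[[[0.0033, 0, -0.03], [0, 0, 0]], [[0.01, 0, -0.08], [0, -0.005, 0]], [[0.0267, -0.0033, -0.12], [0, -0.015, 0]], [[0.0533, -0.0033, -0.16], [0, -0.03, 0]], [[0.0833, -0.0067, -0.2], [0, -0.045, 0]], [[0.1033, -0.0067, -0.23], [0, -0.055, 0]], [[0.11, -0.0067, -0.24], [0, -0.055, 0]], [[0.11, -0.0067, -0.24], [0, -0.055, 0]]]'
python3 - <<'E'
from h import *
plan((510,70,275),.35)
E
```

```text
time_s: 19.8
eef_pos: [643.9, 3.1, 275.4]
ee_rot: [0.0, 0.651, 0.759, 0.0]
force: [0.5, 0.1, -1.2]
grip_width: 0.678
grip_force: 37.6
tool d [  86.5 -122.2    0.3] rv [ 0.001  0.    -0.198] dist 150.0
```

Lifted clear it weighs about 1 N, confirming empty; it goes in the grey tray.

To row units: -122 mm is -0.4067, -116 mm is -0.3867, -0.2 rad is -0.1.

```bash
python3 steer.py '[[[0.0267, -0.04, 0], [0, 0, -0.01]], [[0.0767, -0.1067, 0], [0, 0, -0.025]], [[0.1267, -0.18, 0], [0, 0, -0.04]], [[0.18, -0.2533, 0], [0, 0, -0.06]], [[0.2333, -0.33, 0], [0, 0, -0.08]], [[0.2733, -0.3867, 0], [0, 0, -0.095]], [[0.2867, -0.4067, 0], [0, 0, -0.1]]]' | grep eef
python3 - <<'E'
from h import *
plan((499.5,289,275),1.529)
E
```

```text
eef_pos: [509.1, 69.8, 274.4]
tool d [208.9  66.8  -0.5] rv [-1.000e-03 -2.000e-03 -1.176e+00] dist 219.0
```

To row units: 180 mm is 0.6, 159 mm is 0.53, -1.03 rad is -0.515.

```bash
python3 steer.py '[[[0.05, 0.0167, 0], [0, 0, -0.04]], [[0.13, 0.04, 0], [0, 0, -0.1]], [[0.21, 0.0667, 0], [0, 0, -0.17]], [[0.29, 0.0933, 0], [0, 0, -0.24]], [[0.37, 0.1167, 0], [0, 0, -0.31]], [[0.45, 0.1433, 0], [0, 0, -0.38]], [[0.53, 0.17, 0], [0, 0, -0.45]], [[0.6, 0.1933, 0], [0, 0, -0.515]]]' | grep eef
python3 - <<'E'
from h import *
plan((499.5,289,275),1.529)
E
```

```text
eef_pos: [503.3, 259.2, 274.4]
tool d [ 9.1 28.6 -0.6] rv [ 0.    -0.    -0.142] dist 30.0
```

To row units: 28.6 mm is 0.0953, 25 mm is 0.0833, -0.142 rad is -0.071.

```bash
python3 steer.py '[[[0.0133, 0.0467, 0], [0, 0, -0.035]], [[0.0267, 0.0833, 0], [0, 0, -0.065]], [[0.03, 0.0953, -0.002], [0, 0, -0.071]], [[0.03, 0.0953, -0.002], [0, 0, -0.071]]]' | grep eef
python3 steer.py '[[[0, 0, 0.0333], [0, 0, 0]], [[0, 0, 0.0933], [0, 0, 0]], [[0, 0, 0.16], [0, 0, 0]], [[0, 0, 0.2133], [0, 0, 0]], [[0, 0, 0.2433], [0, 0, 0]], [[0, 0, 0.255], [0, 0, 0]], [[0, 0, 0.255], [0, 0, 0]], [[0, 0, 0.255], [0, 0, 0]]]' | grep -E "eef|^force|rot"
```

```text
eef_pos: [499.6, 288.1, 275.1]
eef_pos: [499.4, 288.1, 199.5]
ee_rot: [0.001, 0.024, 1.0, 0.0]
force: [-1.2, 0.3, -0.8]
```

Careful with the scale: shifts go in shares of 300 mm and turns go in shares of 2 rad. That gives: 3 mm is 0.01, 2.6 mm is 0.0087.

```bash
python3 steer.py '[[[0, 0, 0.0023], [0, 0, 0]], [[0, 0, 0.0047], [0, 0, 0]], [[0, 0, 0.0067], [0, 0, 0]], [[0, 0, 0.0087], [0, 0, 0]], [[0, 0, 0.01], [0, 0, 0]], [[0, 0, 0.01], [0, 0, 0]]]' | grep -E "eef|^force"
python3 steer.py '[[[0, 0, 0.001], [0, 0, 0]], [[0, 0, 0.002], [0, 0, 0]], [[0, 0, 0.002], [0, 0, 0]]]' | grep -E "eef|^force"
```

```text
eef_pos: [499.3, 288.1, 196.2]
force: [-0.6, -0.6, 4.2]
eef_pos: [499.3, 288.1, 196.1]
force: [-2.8, -2.4, 9.4]
```

Contact. Release, rise and look.

To row units: -0.5 mm is -0.0017.

```bash
python3 steer.py '[[[0, 0, 0], [0, 0, 0]], [[0, 0, -0.0017], [0, 0, 0]], [[0, 0, -0.0017], [0, 0, 0]], [[0, 0, -0.0017], [0, 0, 0]], [[0, 0, -0.0017], [0, 0, 0]], [[0, 0, -0.0017], [0, 0, 0]]]' 1.0 30 | grep -E "force|width"
python3 steer.py '[[[0, 0, -0.0333], [0, 0, 0]], [[0, 0, -0.1], [0, 0, 0]], [[0, 0, -0.2], [0, 0, 0]], [[0, 0, -0.3167], [0, 0, 0]], [[0, 0, -0.4167], [0, 0, 0]], [[0, 0, -0.4333], [0, 0, 0]], [[0, 0, -0.4333], [0, 0, 0]]]' | grep -E "time|eef|force"
python3 steer.py '[[[0.0667, 0, -0.05], [0, 0, 0]], [[0.1667, 0, -0.1], [0, 0, 0]], [[0.2833, 0, -0.1667], [0, 0, 0]], [[0.3833, 0, -0.2167], [0, 0, 0]], [[0.4167, 0, -0.2333], [0, 0, 0]], [[0.4167, 0, -0.2333], [0, 0, 0]]]' | grep -E "time|eef|^force"
python3 - <<'E'
import cv2,numpy as np
from rig import ctrl, viewer, sensors
t=cv2.resize(viewer.capture('top')[85:285,140:480,::-1],(480,282)); s=viewer.capture('side')[110:380,190:510,::-1]
t=cv2.resize(viewer.capture('top')[85:265,150:480,::-1],(715,390),interpolation=cv2.INTER_CUBIC)
s=cv2.resize(s,(249,210)); c=np.zeros((600,715,3),np.uint8); c[:390]=t; c[390:,:249]=s
w=cv2.resize(viewer.capture('wrist')[:,:,::-1],(336,210)); c[390:,260:596]=w
cv2.imwrite('pics/end.png',c)
E
```

```text
force: [0.2, -0.6, -0.1]
grip_width: 1.003
grip_force: 0.0
time_s: 24.7
eef_pos: [499.1, 288.1, 326.8]
force: [0.3, -0.4, -1.1]
grip_force: 0.0
time_s: 25.3
eef_pos: [373.8, 294.1, 395.6]
force: [1.4, 0.3, -0.7]
```

View pics/end.png

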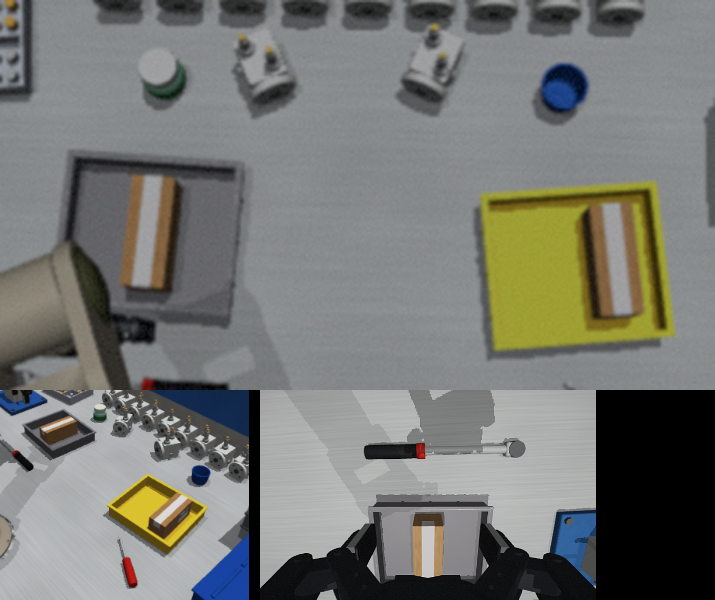

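The picture shows both cartons flat inside their trays, the full one at (612,260) in the yellow tray and the empty one at (150,232) in the grey. The bystanders are undisturbed and the gripper is clear.

```bash
python3 -c "
from rig import ctrl, viewer, sensors
print(ctrl.finish_job())"
```

```text
the job is handed in; nothing more can be done
None
```

The near carton felt full (about 7–8 N when lifted) and is in the yellow tray; the far one felt empty (about 1 N) and is in the grey tray, both flat on their bases, and the job is handed in at about 25.5 s of the 64 s allowed.

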